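# Turn the remedy row round for the customer's side

## Task

Move the four containers from the grey desk tray to the wooden display stand in reverse order, so that a customer across the desk reads the row as I read it now: the one now leftmost in the tray (left as seen from the robot) goes to the stand's rightmost bay, the next to the bay beside it, and so on. Stand each one upright in the middle of its bay, let go of it, and do not knock any over.

Things in the scene. Friction and masses are not known exactly. Their poses are not given: they have to be found in the camera images.
- jar_mid (a point): Squat round amber glass jar with a broad white lid, diameter 50 mm, 75 mm high; straight sided from the bottom to 56 mm up. Loose, upright, in any of the grey tray's four places. This point is its centre, 37.5 mm above its underside; z up.
- tall_mid (a point): Tall slim white plastic bottle with a narrow white cap, diameter 40 mm, 95 mm high; straight sided from the bottom to 70 mm up. Loose, upright, in any of the grey tray's four places. This point is its centre, 47.5 mm above its underside; z up.
- vial_mid (a point): Thin small amber bottle with a black cap, diameter 32 mm, 80 mm high; straight sided from the bottom to 52 mm up. Loose, upright, in any of the grey tray's four places. This point is its centre, 40 mm above its underside; z up.
- tin_mid (a point): Square bare metal tin, 44 x 44 mm (its lid, the top 10 mm, 46 x 46 mm), 70 mm high; its sides lie along its x and y axes and, at the start, along and across the tray to within 0.05 rad. Loose, upright, in any of the grey tray's four places. This point is its centre, 35 mm above its underside; z up.
- pad_jar: Fixed cork pad 60 x 60 x 3 mm in the grey tray; the squat jar stands on it at the start, so it marks that one's place in the row. Origin: centre of its underside, 12 mm above the desk (top at 15 mm). x points across the tray, away from the robot (within 0.4 rad); y along the row to the robot's left.
- pad_tall: Fixed cork pad 60 x 60 x 3 mm in the grey tray; the tall bottle stands on it at the start, so it marks that one's place in the row. Origin: centre of its underside, 12 mm above the desk (top at 15 mm). x points across the tray, away from the robot (within 0.4 rad); y along the row to the robot's left.
- pad_vial: Fixed cork pad 60 x 60 x 3 mm in the grey tray; the thin bottle stands on it at the start, so it marks that one's place in the row. Origin: centre of its underside, 12 mm above the desk (top at 15 mm). x points across the tray, away from the robot (within 0.4 rad); y along the row to the robot's left.
- pad_tin: Fixed cork pad 60 x 60 x 3 mm in the grey tray; the square tin stands on it at the start, so it marks that one's place in the row. Origin: centre of its underside, 12 mm above the desk (top at 15 mm). x points across the tray, away from the robot (within 0.4 rad); y along the row to the robot's left.
- tray: Fixed grey plastic rack, 296 mm (y) by 100 mm (x). Origin: centre of underside, on the desk; x away from the robot (within 0.4 rad), y to its left. Four places, left to right y = 105, 35, -35, -105 mm, x = 0, each with a container on its pad. Ribs and long-side lips reach 20 mm, end boards 32 mm above the desk. Grasp across the row: neighbours leave no room along it.
- stand: Fixed wooden rack, 296 mm (y) by 100 mm (x), beside the tray, left or right. Origin: centre of underside, on the desk; x away from the robot (within 0.4 rad), y to its left. Four bays, left to right y = 105, 35, -35, -105 mm, x = 0, floor z = 30 mm, 66 (y) x 92 (x) mm inside. Ribs and long-side lips 6 mm, end boards 20 mm above the floor.

How it is judged:
At the end, for the whole second after the job is handed in: The stand's order, left to right, is the reverse of the pads' order. Each container's centre is within 15 mm of its bay's centre along and across the row and within 5 mm in height of standing on the bay floor; upright to 0.1 rad, at rest (under 20 mm/s), released (((y of pad_jar in the frame of tray above 0.07 m and y of jar_mid in the frame of stand between -0.12 and -0.09 m) or (y of pad_jar in the frame of tray between 0 and 0.07 m and y of jar_mid in the frame of stand between -0.05 and -0.02 m) or (y of pad_jar in the frame of tray between -0.07 and 0 m and y of jar_mid in the frame of stand between 0.02 and 0.05 m) or (y of pad_jar in the frame of tray below -0.07 m and y of jar_mid in the frame of stand between 0.09 and 0.12 m)) and x of jar_mid in the frame of stand between -0.015 and 0.015 m and z of jar_mid in the frame of stand between 0.0625 and 0.0725 m and angle between each of jar_mid, tall_mid, vial_mid, tin_mid's own z axis and vertical below 0.1 rad and linear speed of each of jar, tall, vial, tin below 0.02 m/s and ((y of pad_tall in the frame of tray above 0.07 m and y of tall_mid in the frame of stand between -0.12 and -0.09 m) or (y of pad_tall in the frame of tray between 0 and 0.07 m and y of tall_mid in the frame of stand between -0.05 and -0.02 m) or (y of pad_tall in the frame of tray between -0.07 and 0 m and y of tall_mid in the frame of stand between 0.02 and 0.05 m) or (y of pad_tall in the frame of tray below -0.07 m and y of tall_mid in the frame of stand between 0.09 and 0.12 m)) and x of tall_mid in the frame of stand between -0.015 and 0.015 m and z of tall_mid in the frame of stand between 0.0725 and 0.0825 m and ((y of pad_vial in the frame of tray above 0.07 m and y of vial_mid in the frame of stand between -0.12 and -0.09 m) or (y of pad_vial in the frame of tray between 0 and 0.07 m and y of vial_mid in the frame of stand between -0.05 and -0.02 m) or (y of pad_vial in the frame of tray between -0.07 and 0 m and y of vial_mid in the frame of stand between 0.02 and 0.05 m) or (y of pad_vial in the frame of tray below -0.07 m and y of vial_mid in the frame of stand between 0.09 and 0.12 m)) and x of vial_mid in the frame of stand between -0.015 and 0.015 m and z of vial_mid in the frame of stand between 0.065 and 0.075 m and ((y of pad_tin in the frame of tray above 0.07 m and y of tin_mid in the frame of stand between -0.12 and -0.09 m) or (y of pad_tin in the frame of tray between 0 and 0.07 m and y of tin_mid in the frame of stand between -0.05 and -0.02 m) or (y of pad_tin in the frame of tray between -0.07 and 0 m and y of tin_mid in the frame of stand between 0.02 and 0.05 m) or (y of pad_tin in the frame of tray below -0.07 m and y of tin_mid in the frame of stand between 0.09 and 0.12 m)) and x of tin_mid in the frame of stand between -0.015 and 0.015 m and z of tin_mid in the frame of stand between 0.06 and 0.07 m); the robot touches nothing.
It fails at once if a container is knocked over (leans more than 0.6 rad) (angle between any of jar_mid, tall_mid, vial_mid, tin_mid's own z axis and vertical above 0.6 rad).
It also fails if it takes over 117 s, if anything falls off the work surface, if the arm or the gripper's body presses on something with over 40 N, if the wrist force passes 120 N, or if a joint passes its speed limit or range.

## Robot

A 7-joint arm with a two-finger parallel gripper is mounted at the origin on the work surface. World frame = base frame: x ahead of the robot, y to its left, z up, the work surface at z = 0. Lengths are in m, angles in rad, forces in N, time in s.
With the tool pointing down it reaches from about 0.425 to 0.875 m from the base axis. Payload 4.7 kg.
Tool frame: the origin (TCP) lies at the very end of the fingers, on their centre line; the grasp point (between the pads) lies 19 mm behind it (ctrl.grasp_offset is the distance from the TCP to the grasp point, in m); z points along the fingers, y is the direction in which the jaws open and shut (so a half turn about z gives the same grasp; the last joint's range is limited). The gripper opens to 87 mm and grips with 3 to 60 N. Pads are 19 mm wide; open, the fingers measure 117 mm over their backs; the gripper's body (75 mm by 190 mm) begins 51 mm behind the grasp point.
Start: joints at [1.306, 0.321, -0.07, 1.45, 0.023, 1.371, -0.057], TCP at [0.179, -0.625, 0.223] pointing down, gripper open.
Joint ranges: [-2.86, 2.86], [-0.3, 2.09], [-1.38, 1.24], [0.06, 2.45], [-1.56, 4.7], [0.09, 2.05], [-2.69, 2.69]. Speed limits (rad/s): [2.57, 2.57, 3.14, 3.14, 3.14, 3.14, 3.14].

## Interface

Orientations are given as a rotation vector (axis times angle).
In Python, from bench import ctrl gives the robot as it stands.
- The arm moves only by the shell command python3 -m creep 'ROWS' [FORCE]. ROWS is JSON, a list that holds one entry, the list of rows, each a list of 7 numbers: the opening, from 0 (shut) to 1 (fully open), then the shift along the tool's x, y, z in mm, then the turn, a rotation vector about the tool's x, y, z in rad. In form: [[[grip, dx, dy, dz, rx, ry, rz], ...]]. A call has 1 to 5 rows; each row is the pose to reach, as a shift and turn from the pose commanded when the call began, along the tool's axes at that moment; what a row does not reach only later rows make up. A row lasts 1/10 s, in which the tool goes at most 50 mm and 8.59 degrees, less where a joint would pass 70% of its speed; a pose out of reach is approached as far as the arm can. A call with a gripper value outside its range is refused whole. The fingers move at their own pace and stop on an object; FORCE is the grip in N (left out, the last holds). Time passes only in rows, so rows that repeat a pose let the fingers close. It gives the time, the measured TCP pose, the force and the opening at its end, in the units of the state.
- ctrl.get_state(): the state, without advancing time (a new reading comes with each control period).
- ctrl.get_image(name): name is "scene" or "top" or "wrist"; returns the picture (384x512x3 uint8, red, green, blue); there is no depth.
- ctrl.camera_params(name): a dict with "K" (3x3 intrinsics, pixels), "pose" (4x4, takes a point from camera to world coordinates). Camera axes: x right, y down, z forward; pixel columns grow to the right and rows downward; lengths in m; the calibration is good to about 2 mm. A picture is of the moment at which its call begins: read the wrist's pose just before it. camera_params takes no time and is no camera call; for the wrist camera it gives the pose at the moment of the call.
- ctrl.close_job(): hands the job in, once; it reports no verdict.
The state is a dict: "time": time; "joint_positions": joint angles; "qd": joint speeds; "joint_torque": joint torques, N m; "position": TCP position; "tool_rot": TCP orientation; "ft_force": force on the tool from outside, world axes, zero at the start; "torque": the same for the moment, N m; "grip_width": opening from 0.0 (shut) to 1.0 (fully open).
Only numpy, scipy, OpenCV 4.12 (cv2) and the standard library are available. Lean on these libraries where they do the work, as an engineer would, in place of code of your own. Each camera call takes 0.05 s, during which the arm holds its last target. There are 200 camera calls.

## Working session

There is one attempt and no reset: what is moved stays moved. The work goes in short steps, Python scripts to look and compute and a shell command to move; the robot and the scene stay as the last step left them, time stands still between calls to the robot, and variables do not carry over. Pictures are saved under pics/ and viewed, about 12 in all and at most 16, crops included, and the job is handed in when it is done.

```bash
mkdir -p pics; ls; python3 - <<'E'
from bench import ctrl
import cv2
s=ctrl.get_state(); print({k:s[k] for k in('time','position','tool_rot','grip_width')})
ims=[]
for n in('scene','top'):
    p=ctrl.camera_params(n); print(n,p)
    im=ctrl.get_image(n)[:,:,::-1]; cv2.imwrite(f'pics/{n}0.png',im)
E
```

```text
pics
{'time': 0.0, 'position': array([ 0.17868187, -0.624391  ,  0.22146079]), 'tool_rot': array([-3.10927205e+00, -4.36391696e-01,  5.56726364e-04]), 'grip_width': 0.9994883188580075}
scene {'K': array([[436.69235158,   0.        , 253.40976281],
       [  0.        , 436.69235158, 188.28750252],
       [  0.        ,   0.        ,   1.        ]]), 'pose': array([[-0.17561761,  0.53516828, -0.82628891,  1.22344268],
       [ 0.98435307,  0.10773942, -0.13943187,  0.12375808],
       [ 0.01440438, -0.83784672, -0.54571548,  0.53257215],
       [ 0.        ,  0.        ,  0.        ,  1.        ]])}
top {'K': array([[397.20816088,   0.        , 258.99833881],
       [  0.        , 397.20816088, 189.81395153],
       [  0.        ,   0.        ,   1.        ]]), 'pose': array([[ 0.01818332, -0.98677558,  0.1610693 ,  0.38264185],
       [-0.99945225, -0.02239414, -0.02436615,  0.01688095],
       [ 0.02765093, -0.16053801, -0.98664227,  1.02179507],
       [ 0.        ,  0.        ,  0.        ,  1.        ]])}
```

View pics/top0.png

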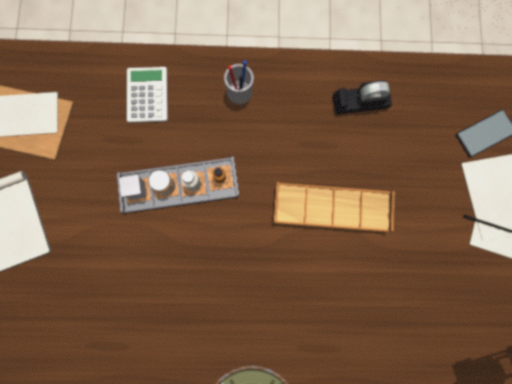

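View pics/scene0.png

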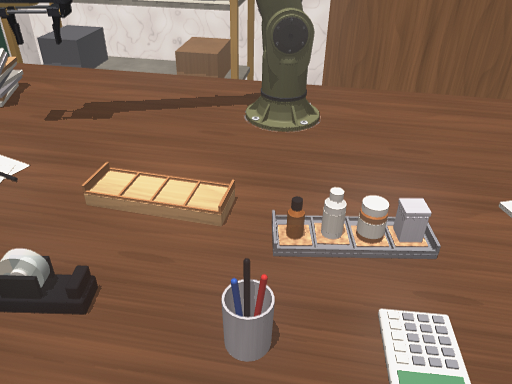

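The top view shows the tray (px 118–238, 158–212) holding tin, jar, tall bottle and vial from left to right, and the empty stand to the robot's right (px 273–395, 182–233). The scene view confirms that order. Next I'll measure both racks.

```bash
cat > h.py <<'E'
import numpy as np, cv2
from bench import ctrl
from scipy.spatial.transform import Rotation as R
def ray(p,uv,z):
    K,T=p['K'],p['pose']; d=T[:3,:3]@np.linalg.solve(K,[uv[0],uv[1],1.]); o=T[:3,3]
    return o+d*(z-o[2])/d[2]
def proj(p,X):
    K,T=p['K'],p['pose']; c=T[:3,:3].T@(np.asarray(X,float)-T[:3,3]); u=K@c; return u[:2]/u[2]
def toolrel(goal,yaw):
    """shift (mm) in tool axes, turn, from the present pose to TCP goal, tool down, jaws (tool y) along world angle yaw (mod pi)"""
    s=ctrl.get_state(); M=R.from_rotvec(s['tool_rot'])
    y=np.array([np.cos(yaw),np.sin(yaw),0]); z=np.array([0,0,-1.]); best=None
    for sg in(1,-1):
        G=R.from_matrix(np.c_[np.cross(sg*y,z),sg*y,z]); r=(M.inv()*G).as_rotvec()
        if best is None or np.linalg.norm(r)<np.linalg.norm(best): best=r
    return np.round(M.inv().apply(np.asarray(goal)-s['position'])*1000,1),np.round(best,3),round(s['time'],2)
E
python3 - <<'E'
from h import *
p=ctrl.camera_params('top'); im=cv2.imread('pics/top0.png'); hsv=cv2.cvtColor(im,cv2.COLOR_BGR2HSV)
def big(m,x0,x1,y0,y1):
    k=np.zeros_like(m); k[y0:y1,x0:x1]=m[y0:y1,x0:x1]
    c=max(cv2.findContours(k,cv2.RETR_EXTERNAL,cv2.CHAIN_APPROX_NONE)[0],key=cv2.contourArea); return c,k
def rep(name,c,z):
    r=cv2.minAreaRect(c); b=cv2.boxPoints(r)
    W=np.array([ray(p,q,z) for q in b])[:,:2]; 
    e=W-np.roll(W,1,0); print(name,'px',b.round(1).tolist(),'W',W.round(3).tolist(),'ctr',W.mean(0).round(4),'sides',np.linalg.norm(e,axis=1).round(3),'ang',[round(float(np.degrees(np.arctan2(v[1],v[0]))),1) for v in e])
m=cv2.inRange(hsv,(10,60,110),(35,255,255)); c,k=big(m,260,410,170,245); rep('stand',c,.033)
m2=cv2.inRange(hsv,(95,20,60),(130,140,255)); c2,k2=big(cv2.morphologyEx(m2,cv2.MORPH_CLOSE,np.ones((5,5))),105,250,145,225); rep('tray',c2,.015)
crop=cv2.resize(im[145:245,105:405],None,fx=2.6,fy=2.6,interpolation=cv2.INTER_CUBIC)
mk=cv2.resize((k|k2)[145:245,105:405],None,fx=2.6,fy=2.6,interpolation=cv2.INTER_NEAREST)
cv2.imwrite('pics/c1.png',np.vstack([crop,cv2.cvtColor(mk,cv2.COLOR_GRAY2BGR)]))
E
```

```text
stand px [[270.5, 234.6999969482422], [275.20001220703125, 179.8000030517578], [413.1000061035156, 191.5], [408.5, 246.39999389648438]] W [[0.432, -0.038], [0.571, -0.048], [0.549, -0.401], [0.41, -0.383]] ctr [ 0.4903 -0.2174] sides [0.345 0.139 0.353 0.14 ] ang [86.3, -4.1, -93.6, 172.6]Traceback (most recent call last):
  File "<stdin>", line 11, in <module>
  File "<stdin>", line 5, in big
ValueError: max() iterable argument is empty
```

```bash
python3 - <<'E'
import cv2
im=cv2.imread('pics/top0.png'); h=cv2.cvtColor(im,cv2.COLOR_BGR2HSV)
for n,(x,y) in dict(trayedge=(119,190),traylip=(180,208),trayend=(236,175),desk=(200,240),floor=(288,208),endb=(392,210),lip=(320,187),lipn=(330,229),desk2=(400,240),pad=(205,185)).items(): print(n,[h[y+d,x].tolist() for d in(-1,0,1)])
crop=cv2.resize(im[150:240,105:255],None,fx=5,fy=5,interpolation=cv2.INTER_CUBIC)
cv2.imwrite('pics/c1.png',crop)
cv2.imwrite('pics/c2.png',cv2.resize(im[170:245,260:410],None,fx=5,fy=5,interpolation=cv2.INTER_CUBIC))
E
```

```text
trayedge [[168, 8, 166], [4, 11, 164], [3, 14, 162]]
traylip [[13, 147, 99], [13, 161, 103], [12, 155, 107]]
trayend [[9, 58, 115], [10, 53, 121], [11, 39, 130]]
desk [[12, 145, 111], [12, 148, 112], [12, 153, 110]]
floor [[19, 121, 232], [19, 121, 232], [19, 124, 230]]
endb [[14, 158, 157], [14, 152, 159], [14, 163, 158]]
lip [[13, 154, 164], [15, 152, 170], [15, 137, 180]]
lipn [[13, 140, 84], [13, 161, 79], [13, 147, 97]]
desk2 [[12, 148, 114], [13, 161, 111], [12, 150, 112]]
pad [[13, 76, 200], [13, 81, 202], [13, 86, 199]]
```

View pics/c1.png

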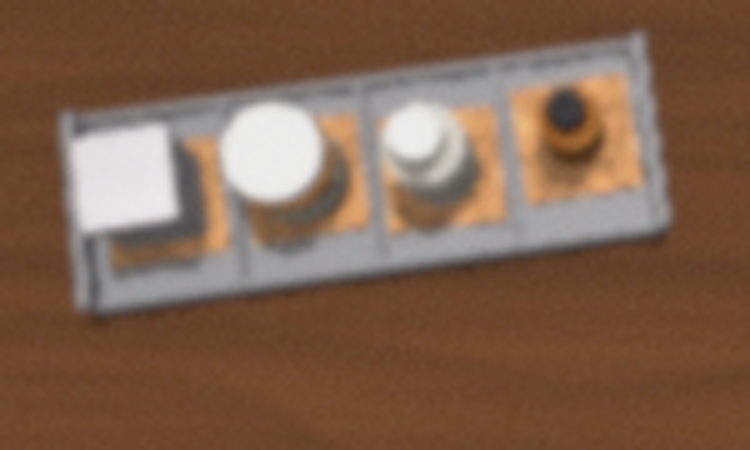

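View pics/c2.png

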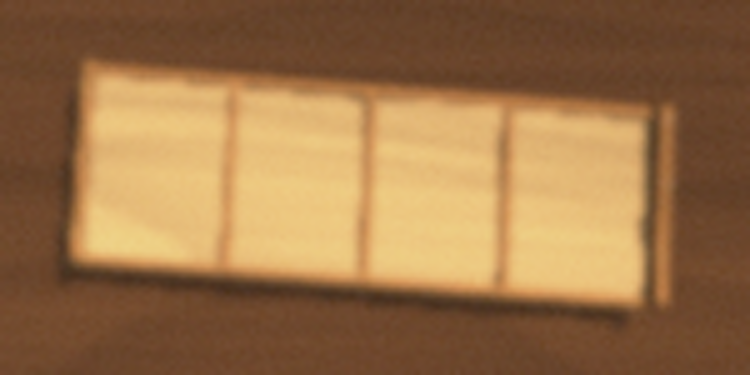

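```bash
python3 - <<'E'
from h import *
p=ctrl.camera_params('top'); im=cv2.imread('pics/top0.png'); hsv=cv2.cvtColor(im,cv2.COLOR_BGR2HSV)
def big(m,x0,x1,y0,y1):
    k=np.zeros_like(m); k[y0:y1,x0:x1]=m[y0:y1,x0:x1]
    return max(cv2.findContours(k,cv2.RETR_EXTERNAL,cv2.CHAIN_APPROX_NONE)[0],key=cv2.contourArea)
def rect(name,c,z):
    W=np.array([ray(p,q,z)[:2] for q in c[:,0]]).astype(np.float32)
    (cx,cy),(w,h),a=cv2.minAreaRect(W); print(name,round(cx,4),round(cy,4),'size',round(w,4),round(h,4),'ang',round(a,2))
f=cv2.inRange(hsv,(15,60,185),(30,140,255)); rect('stand floor (278x92)',cv2.convexHull(big(cv2.morphologyEx(f,cv2.MORPH_CLOSE,np.ones((5,5))),265,405,175,240)),.030)
o=cv2.inRange(hsv,(10,60,135),(30,255,255)); rect('stand outer',big(cv2.morphologyEx(o,cv2.MORPH_CLOSE,np.ones((5,5))),262,405,175,240),.037)
t=cv2.inRange(hsv,(0,0,80),(180,70,255))|cv2.inRange(hsv,(5,50,150),(20,255,255)); rect('tray',big(cv2.morphologyEx(t,cv2.MORPH_CLOSE,np.ones((5,5))),108,248,150,220),.022)
o5=lambda u,v:(105+u/5-.4,150+v/5-.4)
for n,u,v,z in(('tin',124,178,.085),('jar',272,150,.09),('tall',416,131,.110),('vial',565,109,.095)): print(n,ray(p,o5(u,v),z).round(4))
for i,(u,v) in enumerate([(95,0)]): pass
# bays from rib bottoms/tops crop2 (rib crop px): midpoints of ribs top z=.036
o6=lambda u,v:(260+u/5-.4,170+v/5-.4)
for n,a,b in(('rib L',(232,88),(224,268)),('rib M',(370,98),(362,278)),('rib R',(507,107),(501,287))): 
    A,B=ray(p,o6(*a),.036),ray(p,o6(*b),.036); print(n,((A+B)/2).round(4),(A-B)[:2].round(4))
E
```

```text
stand floor (278x92) 0.5055 -0.1947 size 0.2831 0.0937 ang 86.86
stand outer 0.5056 -0.1978 size 0.3014 0.1035 ang 86.73
tray 0.5552 0.1993 size 0.1079 0.3031 ang 9.66
tin [0.5397 0.3015 0.085 ]
jar [0.5539 0.2314 0.09  ]
tall [0.5608 0.1608 0.11  ]
vial [0.576  0.0932 0.095 ]
rib L [ 0.5075 -0.1241  0.036 ] [ 0.091  -0.0041]
rib M [ 0.5039 -0.1936  0.036 ] [ 0.0911 -0.0051]
rib R [ 0.5008 -0.2633  0.036 ] [ 0.0911 -0.0051]
```

The sizes agree: 283×94 mm measured against 278×92 mm for the stand floor, a 211 mm row of containers against 210 mm, and 70 mm rib spacing. The close-ups show the four containers near the middle of their pads and all four bays empty. I'll move over the stand, then the tray, with a wrist look at each.

```bash
python3 - <<'E'
from h import *
print(toolrel([.505,-.194,.26],-.052))
E
```

```text
(array([ 432.2, -324.1,  -37.9]), array([-2.00e-03, -1.00e-03, -1.24e+00]), 0.1)
```

```bash
python3 -m creep '[[[1,40,-30,-8,0,0,-0.12],[1,80,-60,-15,0,0,-0.24],[1,120,-90,-23,0,0,-0.36],[1,160,-120,-30,0,0,-0.48],[1,200,-150,-38,0,0,-0.6]]]' ; python3 -c "
from h import *
print(toolrel([.505,-.194,.26],-.052))"
```

```text
time: 0.6
position: [0.3289, -0.4259, 0.2599]
tool_rot: [-2.839, -1.343, 0.0]
ft_force: [0.6, -0.4, 1.2]
grip_width: 1.005
(array([ 2.91e+02, -1.10e+01, -1.00e-01]), array([-0.001, -0.   , -0.635]), 0.6)
```

```bash
python3 -m creep '[[[1,49,-2,0,0,0,-0.127],[1,98,-4,0,0,0,-0.254],[1,147,-6,0,0,0,-0.381],[1,196,-8,0,0,0,-0.508],[1,245,-9,0,0,0,-0.635]]]' >/dev/null; python3 - <<'E'
from h import *
import time
p=ctrl.camera_params('wrist'); im=ctrl.get_image('wrist')[:,:,::-1]; cv2.imwrite('pics/w1.png',im); np.save('w1.npy',p['pose']); print(p)
print(toolrel([.555,.199,.26],.171))
E
```

```text
{'K': array([[285.58035068,   0.        , 256.44904036],
       [  0.        , 285.58035068, 190.5449321 ],
       [  0.        ,   0.        ,   1.        ]]), 'pose': array([[ 9.98690221e-01, -4.90485505e-02, -1.45630260e-02,
         4.82556164e-01],
       [-5.11608391e-02, -9.60871467e-01, -2.72228933e-01,
        -1.57264619e-01],
       [-6.40761664e-04,  2.72617430e-01, -9.62122303e-01,
         4.22230707e-01],
       [ 0.00000000e+00,  0.00000000e+00,  0.00000000e+00,
         1.00000000e+00]])}
(array([423.3,  56.5,   2.7]), array([ 0.004, -0.005, -0.206]), 1.15)
```

View pics/w1.png

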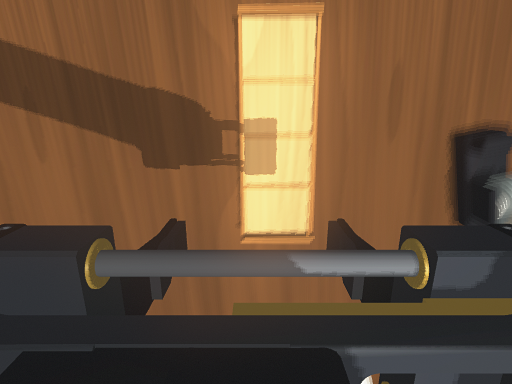

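```bash
python3 - <<'E'
from h import *
p=ctrl.camera_params('wrist'); p['pose']=np.load('w1.npy')
for n,a,b in(('L',(243,80),(317,80)),('M',(243,134),(314,134)),('R',(242.5,185),(312,185))):
    A,B=ray(p,a,.036),ray(p,b,.036); print(n,((A+B)/2).round(4),(B-A)[:2].round(4))
E
python3 -m creep '[[[1,45,6,0,0,0,-0.021],[1,90,12,0,0,0,-0.042],[1,135,18,0,0,0,-0.063],[1,180,24,0,0,0,-0.084],[1,225,30,0,0,0,-0.105]]]' >/dev/null
python3 -c "
from h import *
print(toolrel([.555,.172,.26],.171))"
```

```text
L [ 0.5139 -0.1227  0.036 ] [ 0.0936 -0.0048]
M [ 0.51   -0.1899  0.036 ] [ 0.0944 -0.0048]
R [ 0.5062 -0.26    0.036 ] [ 0.097 -0.005]
(array([179.3,  43.6,  -0.2]), array([-0.   ,  0.001, -0.123]), 1.65)
```

```bash
python3 -m creep '[[[1,43,11,0,0,0,-0.031],[1,86,22,0,0,0,-0.062],[1,129,33,0,0,0,-0.093],[1,165,42,0,0,0,-0.123],[1,165,42,0,0,0,-0.123]]]' >/dev/null; python3 - <<'E'
from h import *
p=ctrl.camera_params('wrist'); im=ctrl.get_image('wrist')[:,:,::-1]; cv2.imwrite('pics/w2.png',im); np.save('w2.npy',p['pose'])
print(ctrl.get_state()['position'])
t=ctrl.camera_params('top'); K=p['K']
for n,X in dict(tin=(.5397,.3015,.085),jar=(.5539,.2314,.09),tall=(.5608,.1608,.11),vial=(.576,.0932,.095)).items(): print(n,proj(p,X).round(1))
cv2.imwrite('pics/w2z.png',cv2.resize(im[:240,130:400],None,fx=2.5,fy=2.5))
E
```

```text
[0.55346507 0.15950079 0.2595532 ]
tin [267.1  48.7]
jar [267.8 117.3]
tall [262.5 182.5]
vial [264.1 233.7]
```

View pics/w2z.png

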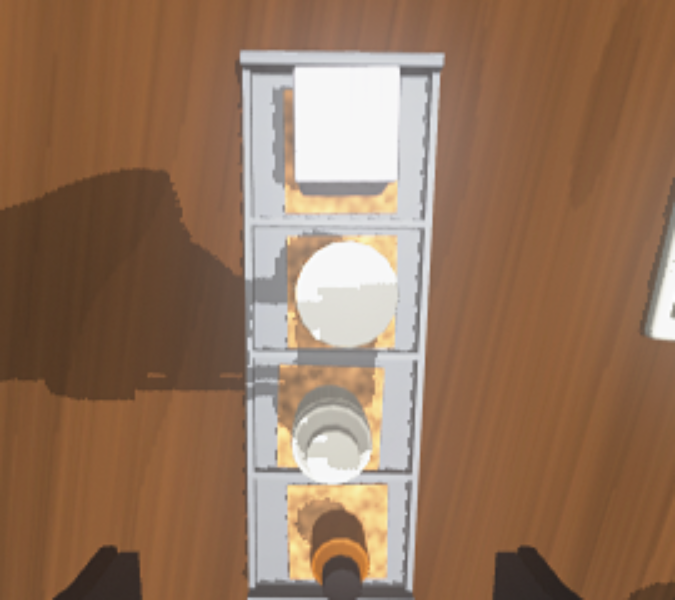

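The wrist view shows the tin, jar, tall and vial tops at about (269,50), (269,118), (263,180) and (267,231) px. That is within about 2 px of where the top-camera positions project. I'll grasp the tin first.

```bash
python3 -c "
from h import *
print(toolrel([.541,.3015,.15],.171))"
```

```text
(array([141.8,  12.8, 109.8]), array([-0.001, -0.002,  0.006]), 2.2)
```

```bash
python3 -m creep '[[[1,35,3,27,0,0,0],[1,70,6,54,0,0,0],[1,106,9,81,0,0,0],[1,142,13,110,0,0,0.006],[1,142,13,110,0,0,0.006]]]' >/dev/null
python3 -m creep '[[[1,0,0,30,0,0,0],[1,0,0,60,0,0,0],[1,0,0,90,0,0,0],[1,0,0,114,0,0,0],[1,0,0,114,0,0,0]]]'
python3 - <<'E'
from h import *
print(toolrel([.541,.3015,.035],.171))
cv2.imwrite('pics/s1.png',cv2.resize(ctrl.get_image('scene')[120:300,240:480,::-1],None,fx=3,fy=3))
E
```

```text
time: 3.2
position: [0.5417, 0.2939, 0.0326]
tool_rot: [-2.034, -2.393, 0.011]
ft_force: [-0.9, -0.7, 0.1]
grip_width: 1.001
(array([ 7.6,  0.5, -2.4]), array([-0.006,  0.004, -0.009]), 3.2)
```

View pics/s1.png

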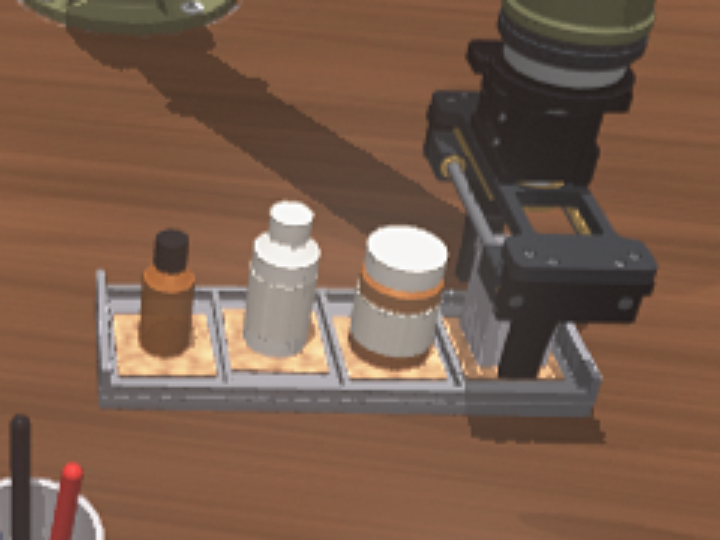

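The fingers straddle the tin and are 7 mm short along the row. I'll correct that and close.

```bash
python3 -m creep '[[[1,7,0,-2,0,0,-0.009],[1,7,0,-2,0,0,-0.009],[0.3,7,0,-2,0,0,-0.009],[0.3,7,0,-2,0,0,-0.009],[0.3,7,0,-2,0,0,-0.009]]]' 20
python3 -m creep '[[[0.3,0,0,0,0,0,0],[0.3,0,0,0,0,0,0],[0.3,0,0,0,0,0,0]]]' 20
```

```text
time: 3.75
position: [0.5421, 0.3052, 0.0385]
tool_rot: [2.02, 2.406, 0.001]
ft_force: [0.6, -0.7, 0.0]
grip_width: 0.813
time: 4.05
position: [0.5417, 0.3051, 0.038]
tool_rot: [-2.02, -2.406, 0.001]
ft_force: [-0.2, -0.4, 1.3]
grip_width: 0.541
```

```bash
python3 -m creep '[[[0.3,0,0,0,0,0,0],[0.3,0,0,0,0,0,0],[0.3,0,0,0,0,0,0]]]' 25; python3 -m creep '[[[0.3,0,0,-15,0,0,0],[0.3,0,0,-35,0,0,0],[0.3,0,0,-60,0,0,0],[0.3,0,0,-90,0,0,0],[0.3,0,0,-120,0,0,0]]]';python3 -m creep '[[[0.3,0,0,0,0,0,0],[0.3,0,0,0,0,0,0]]]'
```

```text
time: 4.35
position: [0.5417, 0.3052, 0.038]
tool_rot: [-2.02, -2.406, 0.001]
ft_force: [-1.0, -0.1, 1.0]
grip_width: 0.527
time: 4.85
position: [0.5417, 0.3054, 0.1601]
tool_rot: [2.019, 2.406, 0.001]
ft_force: [0.2, 0.2, -1.8]
grip_width: 0.526
time: 5.05
position: [0.5422, 0.3056, 0.1594]
tool_rot: [2.019, 2.405, 0.003]
ft_force: [0.2, -0.1, -2.1]
grip_width: 0.525
```

```bash
python3 -c "
from h import *
print(toolrel([.5020,-.2935,.165],-.052))"
```

```text
(array([-583.1, -143.4,   -6. ]), array([ 0.002, -0.   ,  0.226]), 5.05)
```

```bash
python3 -m creep '[[[0.3,-20,-5,0,0,0,0],[0.3,-55,-13,0,0,0,0],[0.3,-95,-23,0,0,0,0],[0.3,-140,-34,0,0,0,0],[0.3,-185,-45,0,0,0,0]]]' >/dev/null; python3 -m creep '[[[0.3,-45,-11,0,0,0,0],[0.3,-90,-22,0,0,0,0],[0.3,-135,-33,0,0,0,0],[0.3,-175,-43,0,0,0,0],[0.3,-210,-52,0,0,0,0]]]'; python3 -c "
from h import *
print(toolrel([.5020,-.2935,.165],-.052))"
```

```text
time: 6.05
position: [0.5131, -0.1033, 0.157]
tool_rot: [-2.021, -2.403, 0.002]
ft_force: [0.5, -0.3, -1.1]
grip_width: 0.525
(array([-185.5,  -43.5,   -8. ]), array([-0.002,  0.   ,  0.224]), 6.05)
```

```bash
python3 -m creep '[[[0.3,-40,-10,-2,0,0,0.05],[0.3,-80,-20,-4,0,0,0.1],[0.3,-120,-30,-6,0,0,0.15],[0.3,-155,-37,-8,0,0,0.2],[0.3,-185,-43,-8,0,0,0.224]]]' >/dev/null; python3 -m creep '[[[0.3,0,0,0,0,0,0],[0.3,0,0,0,0,0,0],[0.3,0,0,0,0,0,0]]]'; python3 - <<'E'
from h import *
print(toolrel([.5020,-.2935,.054],-.052))
p=ctrl.camera_params('scene'); im=ctrl.get_image('scene')[:,:,::-1]
cv2.imwrite('pics/s2.png',cv2.resize(im[50:230,60:300],None,fx=3,fy=3))
E
```

```text
time: 6.85
position: [0.5043, -0.2884, 0.1653]
tool_rot: [-2.273, -2.166, -0.001]
ft_force: [-0.5, -0.5, -0.0]
grip_width: 0.523
(array([ -5.4,  -1.9, 111.3]), array([-0.001, -0.002,  0.004]), 6.85)
```

View pics/s2.png

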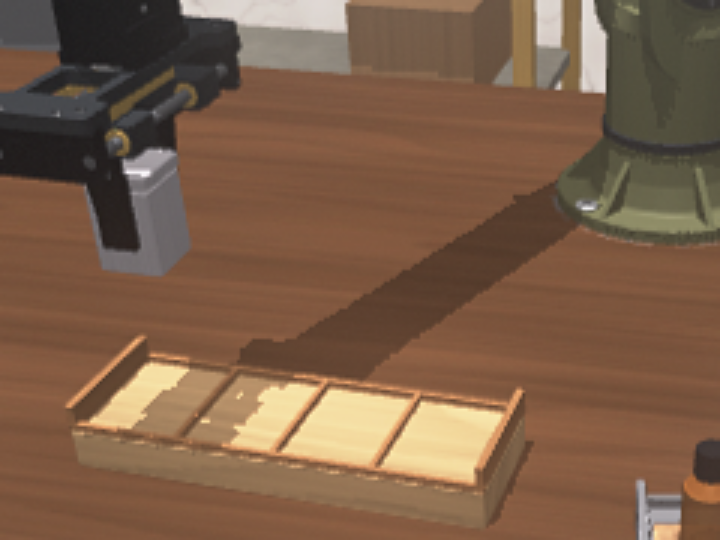

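The tin hangs upright in the gripper above the rightmost bay. I'll lower it.

```bash
python3 -m creep '[[[0.3,-2,-1,25,0,0,0],[0.3,-4,-2,50,0,0,0],[0.3,-5,-2,75,0,0,0],[0.3,-5,-2,95,0,0,0],[0.3,-5,-2,106,0,0,0]]]' >/dev/null; python3 -m creep '[[[0.3,0,0,0,0,0,0],[0.3,0,0,2,0,0,0],[0.3,0,0,3,0,0,0],[0.3,0,0,4,0,0,0],[0.3,0,0,4,0,0,0]]]'
```

```text
time: 7.9
position: [0.5024, -0.2954, 0.0567]
tool_rot: [2.276, 2.164, 0.0]
ft_force: [-0.2, 0.3, -0.6]
grip_width: 0.529
```

```bash
python3 -m creep '[[[0.3,0,0,1,0,0,0],[0.3,0,0,2,0,0,0],[0.3,0,0,3,0,0,0],[0.3,0,0,3,0,0,0],[0.3,0,0,3,0,0,0]]]'
```

```text
time: 8.4
position: [0.5021, -0.2951, 0.053]
tool_rot: [-2.276, -2.165, 0.0]
ft_force: [-0.5, 0.4, -1.3]
grip_width: 0.524
```

```bash
python3 -m creep '[[[0.3,0,0,1,0,0,0],[0.3,0,0,1,0,0,0],[0.6,0,0,1,0,0,0],[1,0,0,1,0,0,0],[1,0,0,1,0,0,0]]]'; python3 -m creep '[[[1,0,0,0,0,0,0],[1,0,0,-20,0,0,0],[1,0,0,-50,0,0,0],[1,0,0,-85,0,0,0],[1,0,0,-115,0,0,0]]]';  python3 - <<'E'
from h import *
print(toolrel([.5545,.2314,.165],.171))
E
```

```text
time: 8.9
position: [0.5021, -0.2951, 0.0519]
tool_rot: [2.276, 2.165, 0.0]
ft_force: [-0.5, -0.1, 1.0]
grip_width: 0.695
time: 9.4
position: [0.5023, -0.2951, 0.1686]
tool_rot: [2.276, 2.165, 0.0]
ft_force: [0.4, -0.4, 1.2]
grip_width: 0.992
(array([528.5,  25.9,   3.5]), array([ 0.001,  0.   , -0.221]), 9.4)
```

```bash
python3 -m creep '[[[1,45,2,0,0,0,0],[1,90,4,0,0,0,0],[1,138,7,0,0,0,0],[1,186,9,0,0,0,0],[1,234,11,0,0,0,0]]]' >/dev/null; python3 -m creep '[[[1,48,3,1,0,0,-0.05],[1,96,6,2,0,0,-0.1],[1,144,9,3,0,0,-0.15],[1,190,12,4,0,0,-0.2],[1,230,14,4,0,0,-0.221]]]'  >/dev/null;python3 -m creep '[[[1,0,0,0,0,0,0],[1,0,0,0,0,0,0]]]'; python3 - <<'E'
from h import *
print(toolrel([.5545,.2314,.035],.171))
cv2.imwrite('pics/top2.png',ctrl.get_image('top')[:,:,::-1])
p=ctrl.camera_params('top');im=cv2.imread('pics/top2.png');cv2.imwrite('pics/c3.png',cv2.resize(im[140:245,105:405],None,fx=2.6,fy=2.6,interpolation=cv2.INTER_CUBIC))
g=cv2.cvtColor(im,cv2.COLOR_BGR2HSV); m=cv2.inRange(g,(0,0,150),(180,50,255)); m[:,:262]=0; m[:,410:]=0; m[:165]=0; m[245:]=0
n,l,st,c=cv2.connectedComponentsWithStats(m); i=1+np.argmax(st[1:,4]); print(st[i],c[i],ray(p,c[i],.1))
E
```

```text
time: 10.6
position: [0.5499, 0.1682, 0.1628]
tool_rot: [-2.02, -2.406, 0.0]
ft_force: [0.1, -1.4, -1.2]
grip_width: 1.002
(array([ 61.4,  15.6, 127.8]), array([-0.   , -0.   ,  0.003]), 10.6)
[372 197  20  21 375] [381.968 206.992] [ 0.49870419 -0.29638111  0.1       ]
```

View pics/c3.png

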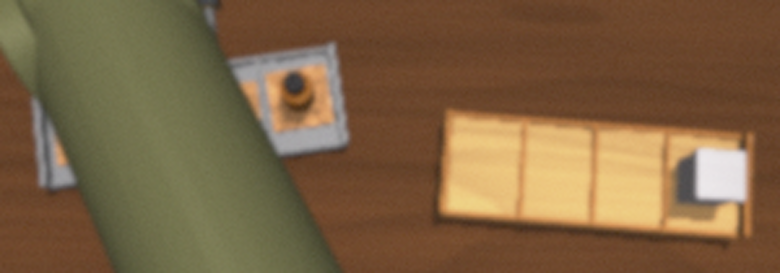

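The tin stands upright in the rightmost bay. It measures (0.499, -0.296) against a bay centre of (0.499…0.502, -0.298). Next is the jar.

```bash
python3 -m creep '[[[1,35,9,0,0,0,0],[1,61,16,0,0,0,0.003],[1,61,16,0,0,0,0.003],[1,61,16,20,0,0,0.003],[1,61,16,45,0,0,0.003]]]' >/dev/null; python3 -m creep '[[[1,0,0,0,0,0,0],[1,0,0,0,0,0,0]]]' ; python3 -c "
from h import *
print(toolrel([.5545,.2314,.035],.171))"
```

```text
time: 11.35
position: [0.556, 0.2278, 0.1181]
tool_rot: [2.03, 2.397, -0.002]
ft_force: [0.4, 0.0, 0.8]
grip_width: 1.002
(array([ 3.9, -0.8, 83.1]), array([-0.001,  0.001, -0.006]), 11.35)
```

```bash
python3 -m creep '[[[1,4,-1,20,0,0,0],[1,4,-1,45,0,0,-0.006],[1,4,-1,70,0,0,-0.006],[1,4,-1,81,0,0,-0.006],[0.4,4,-1,81,0,0,-0.006]]]' 25 ; python3 -m creep '[[[0.4,0,0,0,0,0,0],[0.4,0,0,0,0,0,0],[0.4,0,0,0,0,0,0],[0.4,0,0,0,0,0,0],[0.4,0,0,0,0,0,0]]]' 25;python3 -m creep '[[[0.4,0,0,0,0,0,0],[0.4,0,0,0,0,0,0],[0.4,0,0,0,0,0,0]]]'
```

```text
time: 11.85
position: [0.5538, 0.2327, 0.0367]
tool_rot: [-2.021, -2.405, 0.002]
ft_force: [0.2, 0.3, 0.9]
grip_width: 0.968
time: 12.35
position: [0.5543, 0.2337, 0.0376]
tool_rot: [2.02, 2.406, 0.001]
ft_force: [-0.5, -0.5, 2.2]
grip_width: 0.57
time: 12.65
position: [0.5543, 0.2337, 0.0376]
tool_rot: [2.02, 2.406, 0.0]
ft_force: [-1.1, -0.7, 5.7]
grip_width: 0.564
```

```bash
python3 -m creep '[[[0.4,0,0,-10,0,0,0],[0.4,0,0,-30,0,0,0],[0.4,0,0,-60,0,0,0],[0.4,0,0,-90,0,0,0],[0.4,0,0,-125,0,0,0]]]';python3 -m creep '[[[0.4,0,0,0,0,0,0],[0.4,0,0,0,0,0,0]]]';  python3 -c "
from h import *
print(toolrel([.5045,-.2255,.165],-.052))"
```

```text
time: 13.15
position: [0.553, 0.2333, 0.1623]
tool_rot: [-2.019, -2.405, 0.003]
ft_force: [0.7, -0.4, -1.5]
grip_width: 0.566
time: 13.35
position: [0.5541, 0.2337, 0.1625]
tool_rot: [2.02, 2.405, 0.001]
ft_force: [-0.3, -0.7, -2.0]
grip_width: 0.569
(array([-443.7, -128.3,   -2.5]), array([0.001, 0.   , 0.226]), 13.35)
```

```bash
python3 -m creep '[[[0.4,-19,-5,0,0,0,0],[0.4,-53,-15,0,0,0,0],[0.4,-91,-26,0,0,0,0],[0.4,-134,-39,0,0,0,0],[0.4,-178,-51,0,0,0,0]]]' >/dev/null; python3 -m creep '[[[0.4,-44,-13,0,0,0,0.05],[0.4,-88,-26,0,0,0,0.1],[0.4,-132,-39,0,0,0,0.15],[0.4,-174,-51,0,0,0,0.2],[0.4,-210,-61,0,0,0,0.226]]]' >/dev/null; python3 -m creep '[[[0.4,-25,-1,0,0,0,0],[0.4,-45,-2,0,0,0,0],[0.4,-55,-3,0,0,0,0],[0.4,-55,-3,0,0,0,0],[0.4,-55,-3,0,0,0,0]]]';python3 -c "
from h import *
print(toolrel([.5045,-.2255,.0535],-.052))"
```

```text
time: 14.85
position: [0.5048, -0.2211, 0.1613]
tool_rot: [-2.276, -2.163, -0.0]
ft_force: [-0.8, 0.4, -2.0]
grip_width: 0.567
(array([ -4.6,   0. , 107.8]), array([-0.001, -0.002,  0.001]), 14.85)
```

```bash
python3 -m creep '[[[0.4,-2,0,25,0,0,0],[0.4,-4,0,50,0,0,0],[0.4,-4,0,75,0,0,0],[0.4,-4,0,95,0,0,0],[0.4,-4,0,104,0,0,0]]]' >/dev/null; python3 -m creep '[[[0.4,0,0,0,0,0,0],[0.4,0,0,0,0,0,0],[0.4,0,0,2,0,0,0],[0.4,0,0,2,0,0,0],[0.4,0,0,2,0,0,0]]]'
```

```text
time: 15.85
position: [0.5051, -0.2269, 0.0567]
tool_rot: [2.278, 2.162, 0.0]
ft_force: [-0.0, 0.6, -1.7]
grip_width: 0.571
```

```bash
python3 -m creep '[[[0.4,0,0,1.5,0,0,0],[0.4,0,0,3,0,0,0],[0.4,0,0,4,0,0,0],[0.4,0,0,4,0,0,0],[0.4,0,0,4,0,0,0]]]'; python3 -m creep '[[[0.65,0,0,0,0,0,0],[1,0,0,0,0,0,0],[1,0,0,0,0,0,0],[1,0,0,0,0,0,0],[1,0,0,0,0,0,0]]]'; python3 -m creep '[[[1,0,0,-20,0,0,0],[1,0,0,-50,0,0,0],[1,0,0,-85,0,0,0],[1,0,0,-115,0,0,0]]]';  python3 - <<'E'
from h import *
print(toolrel([.5613,.1608,.17],.171))
E
```

```text
time: 16.35
position: [0.5048, -0.2267, 0.0526]
tool_rot: [2.278, 2.163, -0.001]
ft_force: [-3.1, 0.6, 5.5]
grip_width: 0.567
time: 16.85
position: [0.5048, -0.2267, 0.052]
tool_rot: [2.278, 2.163, 0.0]
ft_force: [-0.7, 0.2, -0.1]
grip_width: 0.928
time: 17.25
position: [0.505, -0.2266, 0.1687]
tool_rot: [2.278, 2.163, 0.0]
ft_force: [0.5, -0.9, -0.7]
grip_width: 0.999
(array([389.7,  36.2,  -1.4]), array([ 0.001,  0.   , -0.223]), 17.25)
```

```bash
python3 -m creep '[[[1,45,4,0,0,0,0],[1,90,8,0,0,0,0],[1,138,12,0,0,0,0],[1,186,17,0,0,0,0],[1,234,22,0,0,0,0]]]' >/dev/null; python3 -m creep '[[[1,46,4,0,0,0,-0.056],[1,92,8,0,0,0,-0.112],[1,130,12,0,0,0,-0.168],[1,156,14,0,0,0,-0.223],[1,156,14,0,0,0,-0.223]]]'  >/dev/null;python3 -m creep '[[[1,0,0,0,0,0,0],[1,0,0,0,0,0,0]]]'; python3 - <<'E'
from h import *
print(toolrel([.5613,.1608,.052],.171))
cv2.imwrite('pics/top3.png',ctrl.get_image('top')[:,:,::-1])
p=ctrl.camera_params('top');im=cv2.imread('pics/top3.png')
g=cv2.cvtColor(im,cv2.COLOR_BGR2HSV); m=cv2.inRange(g,(0,0,150),(180,50,255)); m[:,:262]=0; m[:,410:]=0; m[:165]=0; m[245:]=0
n,l,st,c=cv2.connectedComponentsWithStats(m)
for i in range(1,n):
    if st[i,4]>60: print(st[i],ray(p,c[i],.105).round(4))
E
```

```text
time: 18.45
position: [0.5612, 0.1591, 0.1668]
tool_rot: [2.026, 2.4, -0.002]
ft_force: [0.3, -0.2, 1.1]
grip_width: 1.002
(array([  1.8,   0.4, 114.8]), array([-0.001,  0.001, -0.002]), 18.45)
[343 195  22  20 335] [ 0.5028 -0.2271  0.105 ]
[372 197  20  21 377] [ 0.4982 -0.2947  0.105 ]
```

The jar is in place at (0.503, -0.227). Next is the tall bottle.

```bash
python3 -m creep '[[[1,0,0,25,0,0,0],[1,0,0,55,0,0,0],[1,0,0,85,0,0,0],[1,0,0,105,0,0,0],[1,0,0,114,0,0,0]]]' >/dev/null; python3 -m creep '[[[0.3,0,0,0,0,0,0],[0.3,0,0,0,0,0,0],[0.3,0,0,0,0,0,0],[0.3,0,0,0,0,0,0],[0.3,0,0,0,0,0,0]]]' 20;python3 -m creep '[[[0.3,0,0,0,0,0,0],[0.3,0,0,0,0,0,0],[0.3,0,0,0,0,0,0],[0.3,0,0,0,0,0,0]]]'
```

```text
time: 19.5
position: [0.5615, 0.161, 0.0538]
tool_rot: [2.023, 2.402, 0.001]
ft_force: [0.2, -0.3, 0.4]
grip_width: 0.632
time: 19.9
position: [0.5611, 0.161, 0.0532]
tool_rot: [2.023, 2.403, -0.0]
ft_force: [0.2, 0.3, 1.5]
grip_width: 0.456
```

```bash
python3 -m creep '[[[0.3,0,0,-10,0,0,0],[0.3,0,0,-30,0,0,0],[0.3,0,0,-60,0,0,0],[0.3,0,0,-90,0,0,0],[0.3,0,0,-125,0,0,0]]]' >/dev/null;python3 -m creep '[[[0.3,0,0,0,0,0,0],[0.3,0,0,0,0,0,0]]]';  python3 -c "
from h import *
print(toolrel([.508,-.157,.18],-.052))"
```

```text
time: 20.6
position: [0.5614, 0.1611, 0.1792]
tool_rot: [2.023, 2.402, 0.002]
ft_force: [-0.8, -0.1, -0.8]
grip_width: 0.453
(array([-304.4, -106.8,   -0.9]), array([0.002, 0.   , 0.223]), 20.6)
```

```bash
python3 -m creep '[[[0.3,-19,-7,0,0,0,0],[0.3,-50,-18,0,0,0,0],[0.3,-90,-32,0,0,0,0],[0.3,-130,-46,0,0,0,0],[0.3,-170,-60,0,0,0,0]]]' >/dev/null; python3 -m creep '[[[0.3,-40,-14,0,0,0,0.05],[0.3,-75,-27,0,0,0,0.1],[0.3,-105,-37,0,0,0,0.15],[0.3,-125,-44,0,0,0,0.2],[0.3,-134,-47,0,0,0,0.223]]]' >/dev/null; python3 -m creep '[[[0.3,0,0,0,0,0,0],[0.3,0,0,0,0,0,0],[0.3,0,0,0,0,0,0]]]';python3 -c "
from h import *
print(toolrel([.508,-.157,.069],-.052))"
```

```text
time: 21.9
position: [0.5079, -0.1546, 0.1781]
tool_rot: [-2.274, -2.167, -0.001]
ft_force: [0.9, -0.2, -0.5]
grip_width: 0.457
(array([ -2.5,   0.2, 109.1]), array([ 0.   , -0.001,  0.004]), 21.9)
```

```bash
python3 -m creep '[[[0.3,-1,0,25,0,0,0],[0.3,-2,0,50,0,0,0],[0.3,-2,0,75,0,0,0],[0.3,-2,0,95,0,0,0],[0.3,-2,0,104,0,0,0]]]' >/dev/null; python3 -m creep '[[[0.3,0,0,0,0,0,0],[0.3,0,0,0,0,0,0],[0.3,0,0,2,0,0,0],[0.3,0,0,2,0,0,0],[0.3,0,0,2,0,0,0]]]'
```

```text
time: 22.9
position: [0.5076, -0.159, 0.0727]
tool_rot: [2.278, 2.162, 0.0]
ft_force: [0.4, 0.8, -0.6]
grip_width: 0.457
```

```bash
python3 -m creep '[[[0.3,0,0,1.5,0,0,0],[0.3,0,0,3,0,0,0],[0.3,0,0,4,0,0,0],[0.3,0,0,4,0,0,0],[0.3,0,0,4,0,0,0]]]'; python3 -m creep '[[[0.5,0,0,0,0,0,0],[0.65,0,0,0,0,0,0],[1,0,0,0,0,0,0],[1,0,0,0,0,0,0],[1,0,0,0,0,0,0]]]'; python3 -m creep '[[[1,0,0,0,0,0,0],[1,0,0,-20,0,0,0],[1,0,0,-45,0,0,0],[1,0,0,-75,0,0,0],[1,0,0,-105,0,0,0]]]';  python3 - <<'E'
from h import *
print(toolrel([.5765,.0932,.165],.171))
E
```

```text
time: 23.4
position: [0.5072, -0.1589, 0.0682]
tool_rot: [2.278, 2.163, -0.0]
ft_force: [-0.9, -0.6, 1.1]
grip_width: 0.451
time: 23.9
position: [0.5072, -0.1588, 0.0681]
tool_rot: [2.278, 2.163, -0.0]
ft_force: [0.7, -0.0, -0.4]
grip_width: 0.779
time: 24.4
position: [0.5069, -0.1586, 0.174]
tool_rot: [-2.278, -2.163, 0.0]
ft_force: [0.5, -0.6, -1.6]
grip_width: 0.995
(array([255.1,  56.4,   9. ]), array([-0.   , -0.   , -0.223]), 24.4)
```

```bash
python3 -m creep '[[[1,35,8,0,0,0,0],[1,75,17,0,0,0,0],[1,120,27,0,0,0,0],[1,160,36,3,0,0,0],[1,200,45,5,0,0,0]]]' >/dev/null; python3 -m creep '[[[1,30,6,2,0,0,-0.056],[1,50,10,4,0,0,-0.112],[1,55,11,4,0,0,-0.168],[1,55,11,4,0,0,-0.223],[1,55,11,4,0,0,-0.223]]]'  >/dev/null;python3 -m creep '[[[1,0,0,0,0,0,0],[1,0,0,0,0,0,0]]]'; python3 - <<'E'
from h import *
print(toolrel([.5765,.0932,.035],.171))
E
```

```text
time: 25.6
position: [0.5764, 0.0925, 0.1641]
tool_rot: [2.025, 2.401, -0.0]
ft_force: [-0.4, 0.7, -0.3]
grip_width: 1.002
(array([  0.7,   0.2, 129.1]), array([-0.   ,  0.   , -0.002]), 25.6)
```

```bash
python3 -m creep '[[[1,0,0,30,0,0,0],[1,0,0,65,0,0,0],[1,0,0,95,0,0,0],[1,0,0,118,0,0,0],[1,0,0,128,0,0,0]]]' >/dev/null; python3 -m creep '[[[0.2,0,0,0,0,0,0],[0.2,0,0,0,0,0,0],[0.2,0,0,0,0,0,0],[0.2,0,0,0,0,0,0],[0.2,0,0,0,0,0,0]]]' 15;python3 -m creep '[[[0.2,0,0,0,0,0,0],[0.2,0,0,0,0,0,0],[0.2,0,0,0,0,0,0],[0.2,0,0,0,0,0,0],[0.2,0,0,0,0,0,0]]]'
```

```text
time: 26.6
position: [0.577, 0.0929, 0.0369]
tool_rot: [2.023, 2.402, 0.001]
ft_force: [-0.5, 0.4, 0.1]
grip_width: 0.631
time: 27.1
position: [0.5765, 0.0929, 0.0361]
tool_rot: [2.024, 2.403, 0.0]
ft_force: [0.2, -0.8, 0.7]
grip_width: 0.363
```

```bash
python3 -m creep '[[[0.2,0,0,-10,0,0,0],[0.2,0,0,-30,0,0,0],[0.2,0,0,-60,0,0,0],[0.2,0,0,-90,0,0,0],[0.2,0,0,-125,0,0,0]]]' >/dev/null;python3 -m creep '[[[0.2,0,0,0,0,0,0],[0.2,0,0,0,0,0,0]]]';  python3 -c "
from h import *
print(toolrel([.511,-.0875,.16],-.052))"
```

```text
time: 27.8
position: [0.5768, 0.0931, 0.1622]
tool_rot: [2.022, 2.402, 0.001]
ft_force: [0.2, -0.5, -0.9]
grip_width: 0.365
(array([-166.7,  -95.6,    2.2]), array([0.002, 0.001, 0.223]), 27.8)
```

```bash
python3 -m creep '[[[0.2,-20,-11,0,0,0,0],[0.2,-50,-28,0,0,0,0.05],[0.2,-85,-49,0,0,0,0.1],[0.2,-115,-66,0,0,0,0.15],[0.2,-140,-80,0,0,0,0.2]]]' >/dev/null; python3 -m creep '[[[0.2,-20,-8,0,0,0,0.023],[0.2,-30,-10,0,0,0,0.023],[0.2,-30,-10,0,0,0,0.023],[0.2,-30,-10,0,0,0,0.023],[0.2,-30,-10,0,0,0,0.023]]]' >/dev/null; python3 -c "
from h import *
print(toolrel([.511,-.0875,.0515],-.052))"
```

```text
(array([ -1.1,   0.2, 109.4]), array([-0.   , -0.001,  0.003]), 28.8)
```

```bash
python3 -m creep '[[[0.2,-1,0,25,0,0,0],[0.2,-1,0,50,0,0,0],[0.2,-1,0,75,0,0,0],[0.2,-1,0,95,0,0,0],[0.2,-1,0,104,0,0,0]]]' >/dev/null; python3 -m creep '[[[0.2,0,0,0,0,0,0],[0.2,0,0,0,0,0,0],[0.2,0,0,2,0,0,0],[0.2,0,0,2,0,0,0],[0.2,0,0,2,0,0,0]]]'
```

```text
time: 29.8
position: [0.5108, -0.0895, 0.0556]
tool_rot: [2.278, 2.162, 0.0]
ft_force: [0.6, -0.3, 0.2]
grip_width: 0.363
```

```bash
python3 -m creep '[[[0.2,0,0,1.5,0,0,0],[0.2,0,0,3,0,0,0],[0.2,0,0,4,0,0,0],[0.2,0,0,4,0,0,0],[0.2,0,0,4,0,0,0]]]'; python3 -m creep '[[[0.4,0,0,0,0,0,0],[0.5,0,0,0,0,0,0],[1,0,0,0,0,0,0],[1,0,0,0,0,0,0],[1,0,0,0,0,0,0]]]'; python3 -m creep '[[[1,0,0,0,0,0,0],[1,0,0,0,0,0,0],[1,0,0,-25,0,0,0],[1,0,0,-60,0,0,0],[1,0,0,-100,0,0,0]]]';python3 -m creep '[[[1,30,0,-30,0,0,0],[1,75,0,-40,0,0,0],[1,120,0,-40,0,0,0],[1,170,0,-40,0,0,0],[1,220,0,-40,0,0,0]]]'; python3 -m creep '[[[1,20,0,0,0,0,0],[1,20,0,0,0,0,0],[1,20,0,0,0,0,0]]]' >/dev/null; python3 - <<'E'
from h import *
t=ctrl.get_image('top')[:,:,::-1].copy(); s=ctrl.get_image('scene')[:,:,::-1]
a=cv2.resize(t[165:245,260:410],(600,320),interpolation=cv2.INTER_CUBIC); b=cv2.resize(s[120:230,70:270],(500,275),interpolation=cv2.INTER_CUBIC)
cv2.imwrite('pics/fin.png',np.vstack([a,np.pad(b,((0,0),(0,100),(0,0)))])); cv2.imwrite('pics/topf.png',t)
p=ctrl.camera_params('top')
g=cv2.cvtColor(t,cv2.COLOR_BGR2HSV); m=cv2.inRange(g,(0,0,150),(180,50,255))|cv2.inRange(g,(0,0,0),(180,255,50)); m[:,:262]=0; m[:,410:]=0; m[:165]=0; m[245:]=0
n,l,st,c=cv2.connectedComponentsWithStats(m)
y=np.array([.052,.9986]); x=np.array([.9986,-.052])
for i in range(1,n):
    if st[i,4]>15:
        q=ray(p,c[i],.105); d=q[:2]-[.507,-.192]; print(st[i],c[i].round(1),q.round(4),'stand x,y mm',round(1000*d@x,1),round(1000*d@y,1))
E
```

```text
time: 30.3
position: [0.5104, -0.0894, 0.0511]
tool_rot: [-2.278, -2.163, 0.0]
ft_force: [-0.3, 1.0, 1.5]
grip_width: 0.363
time: 30.8
position: [0.5105, -0.0893, 0.0511]
tool_rot: [2.278, 2.163, -0.0]
ft_force: [0.7, -0.1, -0.1]
grip_width: 0.677
time: 31.3
position: [0.5095, -0.0891, 0.1513]
tool_rot: [-2.276, -2.162, 0.001]
ft_force: [-0.2, -0.3, 0.4]
grip_width: 0.992
time: 31.8
position: [0.522, 0.1317, 0.1915]
tool_rot: [2.279, 2.16, 0.001]
ft_force: [0.9, -0.2, -0.6]
grip_width: 1.003
[315 195  17  17 210] [323.2 202.5] [ 0.5057 -0.1565  0.105 ] stand x,y mm -3.1 35.4
[343 195  22  20 332] [353.3 204.4] [ 0.5028 -0.2271  0.105 ] stand x,y mm -2.3 -35.2
[372 197  20  21 374] [382. 207.] [ 0.4981 -0.2947  0.105 ] stand x,y mm -3.5 -103.0
```

View pics/fin.png

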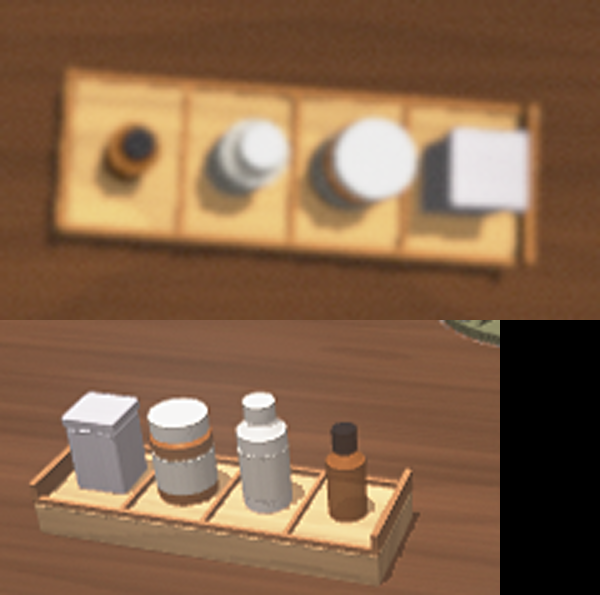

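The final view shows all four upright, each centred in its own bay. From the robot's left they are vial (cap at about 294,201 px), tall, jar and tin, which is the required reverse order. The gripper is clear, so I'm handing in.

```bash
python3 - <<'E'
from h import *
p=ctrl.camera_params('top'); q=ray(p,(294,200.6),.11); d=q[:2]-[.507,-.192]; print(q.round(4), (1000*d@[.9986,-.052]).round(1),(1000*d@[.052,.9986]).round(1))
s=ctrl.get_state(); print(s['time'],s['position'],s['qd'].round(3) if hasattr(s['qd'],'round') else s['qd'])
print(ctrl.close_job())
E
```

```text
[ 0.508  -0.0874  0.11  ] -4.5 104.5
32.2 [0.52320518 0.14840536 0.19080817] [ 0.011 -0.004  0.003  0.    -0.002 -0.002 -0.004]
the job is handed in; nothing more can be done
None
```

I moved all four containers from the tray to the stand in reverse order and handed the job in at 32 s. From the robot's left, the tray row was tin, jar, tall, vial, and the stand now reads vial, tall, jar, tin.

**Last checks:** in the final pictures all four stand upright on their bay floors, released, with the gripper well clear. From the top camera, the containers are within about 2 mm of their bay centres along the row and 2–5 mm across it; the limit is 15 mm. I picked out the vial's point by eye because the colour mask missed its black cap. I set heights from the gripper's height at pick-up and release and did not measure them on the containers afterwards.

**What disagreed:** the wrist camera put the stand about 6 mm further from the robot and 3 mm further left than the top camera did. I aimed roughly midway between the two.

**What went wrong:** my first approach to the tin stopped about 7 mm short along the row, because I read the position before the arm had settled. I corrected it before closing the fingers.

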